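# Unclip the spray nozzle and seat it in the cleaning dock

## Robot

A 6-joint arm with a two-finger parallel gripper is mounted at the origin on the work surface. World frame = base frame: x ahead of the robot, y to its left, z up, the work surface at z = 0. Lengths are in m, angles in rad, forces in N, time in s.
With the tool pointing down it reaches from about 0.4 to 0.825 m from the base axis. Payload 7 kg.
Tool frame: the origin (TCP) lies at the centre of the arm's flange, where the gripper is bolted on; the fingertips stand 178 mm ahead of it and the grasp point (between the pads) lies arm.tcp_to_grasp ahead of it (arm.tcp_to_grasp is the distance from the TCP to the grasp point, in m); z points along the fingers, y is the direction in which the jaws open and shut (so a half turn about z gives the same grasp; the last joint's range is limited). The gripper opens to 88 mm and grips with 3 to 60 N. Pads are 19 mm wide; open, the fingers measure 130 mm over their backs; the gripper's body (78 mm by 193 mm) begins 47 mm behind the grasp point.
Start: joints at [-1.059, 0.359, 0.012, 0, -1.224, -0.288], TCP at [0.15, -0.658, 0.405] pointing down, gripper open.
Joint ranges: [-3.07, 3.07], [-1.43, 2.12], [-1.02, 1.25], [-3.03, 1.67], [-3.05, -0], [-3.03, 3.03]. Speed limits (rad/s): [2.39, 2.39, 3.01, 3.14, 3.14, 3.14].

## Interface

Orientations are given as [roll, pitch, yaw] about the fixed x, y, z axes, in that order (R = Rz(yaw) Ry(pitch) Rx(roll)).
In Python, from station import arm gives the robot as it stands.
- The arm moves only by the tool move_arm, never from a script. Its argument "deltas" is a list of rows, each a list of 6 numbers: the shift along the world's x, y, z in mm, then the turn, a rotation vector about the world's x, y, z in degrees. In form: [[tx, ty, tz, ax, ay, az], ...]. A call has exactly 5 rows; each row shifts and turns the commanded pose from where the row before left it; what a row does not reach is not made up. A row lasts 1/12 s, in which the tool goes at most 41.7 mm and 7.16 degrees, less where a joint would pass 70% of its speed; a pose out of reach is approached as far as the arm can. A call with a gripper value outside its range is refused whole. "claw" is the closure in counts, from 0 (fully open) to 255 (shut), set as the call begins (left out, the last holds). The fingers move at their own pace and stop on an object; "squeeze" is the grip in N (left out, the last holds). Time passes only in rows, so rows that do not move let the fingers close, or fill a call up. It gives the time, the measured TCP pose, the force and the opening at its end, in the units of the state.
- arm.get_state(): the state, without advancing time (a new reading comes with each control period).
- arm.grab_frame(name): name is "scene" or "top" or "wrist"; returns the picture (384x512x3 uint8, red, green, blue); there is no depth.
- arm.calibration(name): a dict with "intrinsics" (3x3 intrinsics, pixels), "k1" (the pictures are not rectified: a ray, as slopes to the right and down, at radius r is drawn at 1 + k1 r^2 times it, then the intrinsics apply), "T" (4x4, takes a point from camera to world coordinates); the wrist camera has in their place "mount" (4x4, takes a point from camera to tool coordinates, whose origin is the TCP and whose axes are the flange's). Camera axes: x right, y up, looking along -z (the intrinsics and any distortion apply to the point x, -y, -z); pixel columns grow to the right and rows downward; lengths in m; the calibration is good to about 2 mm. A picture is of the moment at which its call begins: read the wrist's pose just before it. calibration takes no time and is no camera call.
- arm.job_done(): hands the job in, once; it reports no verdict.
Trained networks look in the newest picture that a camera, given by its name, has taken for a name from the list of things; names that differ only in an ending like _2 or _b are one class to them, and where a whole thing is asked for, a point or a joint stands for the part that bears it (a point fixed in the world has none). Each returns a list of dicts, best first, with "score" (0 to 1); they miss things now and then, are a little off and sometimes report something else, mostly with a low value. They report only what shows in the picture. A call takes as long as a camera call. They do not tell look-alikes from the thing itself.
- arm.spot_in(thing, camera): "xy" ([column, row] in pixels, amid what is visible of it).
- arm.masks_of(thing, camera): "pixels" (384x512 bool, what is visible of it) and "xy" ([column, row] in pixels, amid what is visible of it).
- arm.spot_point(thing, camera): "xy" ([column, row] in pixels: a listed point, or the origin of a listed thing).
The state is a dict: "t": time; "q": joint angles; "qd": joint speeds; "joint_efforts": joint torques, N m; "eef_pos": TCP position; "ee_rot": TCP orientation; "force": force on the tool from outside, world axes, zero at the start; "moment": the same for the moment, N m; "width": finger opening in m.
Only numpy, scipy, OpenCV 4.12 (cv2) and the standard library are available. Lean on these libraries where they do the work, as an engineer would, in place of code of your own. Each camera call takes 0.05 s, during which the arm holds its last target. There are 200 camera calls.

## Task

Hold in the orange release button of the blue spray nozzle and, with the button held in, pull the nozzle straight up off the lance. Then push it down into the square socket of the cleaning dock's carriage, button towards the orange mark, feeling gently for where the carriage stands, until it is fully home and its clip has caught with the button sprung back out. Never push or pull hard on the lance or the dock, and leave the other things on the bench where they are.

Things in the scene. Friction and masses are not known exactly. Their poses are not given: they have to be found in the camera images.
- nozzle: Blue spray nozzle, 0.12 kg, starts clipped upright in the lance. Body 30 (x) x 32 (y) x 46 mm high, silver two-horned cap on top to 61 mm above the origin, square plug below. Origin at the centre of the body's underside (its shoulder); z up; y points to the side of the orange button. The face opposite the button is flat, 16 mm from the origin at -y.
- plug_end (a point): Centre of the lower end of the nozzle's white square plug: 20 x 20 mm, 25.5 mm long, below the shoulder.
- release (a joint): Travel of the release button into the nozzle (along nozzle -y), m: 0 out, 0.0045 fully in; spring 4 N out to 8 N in. The clip tooth moves with it: 3.5 mm proud of the plug's +y side, 7.5 mm below the shoulder, it hooks under the 6 mm lip of a socket and is free from 3.5 mm of travel. Its underside is sloped: pushed in with the button free, the nozzle clicks in.
- release_face (a point): Middle of the button's outer face with the button out (moves with the nozzle, not the button): 22 mm from the nozzle's axis at +y, 28 mm above the shoulder. Face 22 mm wide, 24 mm high. A grip along y over button and opposite face (38 mm wide with the button out, 33.5 mm in) at this height holds the button in; a grip along x (30 mm) leaves it free.
- lance: Spray lance clamped upright on a dark base plate 110 x 100 mm, fixed; on top an aluminium socket block 44 (x) x 52 (y) mm, its top face 115 mm above the origin. Origin at the centre of the underside, on the socket's axis; z up, y to the side with the orange mark, where the clip hooks. More than 35 N on it is forcing it.
- lance_mouth (a point): Centre of the lance's socket mouth, at its top face; the nozzle's origin is here at the start, the shoulder resting on the top face. The socket block sits in a rubber bush and gives 1 mm per 4 N of push along the lance's y, springing back; otherwise it is rigid.
- dock: Cleaning dock, fixed: blue base 150 (x) x 110 (y) x 18 mm with steel rails along x and an aluminium carriage, a socket block 44 (x) x 52 (y) mm, top face 62 mm above the origin, orange mark and clip catch on its +y side. Origin at the centre of the underside; z up. Home: shoulder on the carriage's top face, nozzle y along dock y. More than 35 N on it is forcing it.
- dock_centre (a point): Middle of the carriage's slide at the height of its top face; NOT the hole: the carriage stands anywhere within 10 mm of here along the dock's x, each time elsewhere and not measured; in y it is centred. Its slide is stiff (14 N to move it); its rubber bed gives 1 mm per 8 N of push down. Hole 21.4 mm square, centred on the carriage, 36 mm deep, with a 1 mm chamfer.
- dock_valve (a point): Rubber valve pad in the carriage's hole, as it would stand at the slide's middle: its top 21 mm below the carriage's top face. It is sprung and pushes the plug back up over the last 4.5 mm, with 2.4 to 3.8 N: hold the nozzle down home until the button is out. The caught clip lets it rise up to 2 mm.
- spare_nozzle: A red spare nozzle of the same shape without a button, lying on its side, 70 mm long; leave it alone. Origin under its shoulder, on the table.
- tin: Small brass-coloured filler tin with green label, 72 mm across, 75 mm high; leave alone. Origin at the centre of its underside.
- hardener: White hardener bottle with red cap, 44 mm across, 100 mm high; leave alone. Origin at the centre of its underside.
- tape: Yellow roll of masking tape lying flat, 100 mm across, 24 mm high; leave alone. Origin at the centre of its underside.
- mixing_cup: Clear mixing cup, 72 mm across, 85 mm high; leave alone. Origin at the centre of its underside.
- spatula: Filler spatula lying flat, 200 mm long; leave alone. Origin under its middle.
- paint_can: Steel paint can with blue label, 100 mm across, 125 mm high; leave alone. Origin at the centre of its underside.
Mind the look-alikes: they are no part of the job. Of the things that look like the nozzle, the smaller one is meant. Of the things that look like the dock, the larger one is meant.

How it is judged:
On the way, in this order (a step that is already met when the one before it is completed fails the run):
1. the release button is held in while the nozzle is still in the lance (value of joint release above 0.0033 m and z of nozzle in the frame of lance below 0.119 m), for 0.1 s.
2. the nozzle is pulled clear of the lance with the button held in (value of joint release above 0.003 m and z of nozzle in the frame of lance above 0.143 m), for 0.05 s.
At the end, for the whole second after the job is handed in: The nozzle sits at rest and upright (within 0.12 rad) in the dock's carriage, shoulder 59.5 to 64.5 mm above the dock's origin, within 4 mm across and 14 mm along the dock's slide, turned as the dock within 0.15 rad, its button sprung out to less than 2 mm of travel (clip caught), and released (z of nozzle in the frame of dock between 0.0595 and 0.0645 m and x of nozzle in the frame of dock between -0.014 and 0.014 m and y of nozzle in the frame of dock between -0.004 and 0.004 m and angle between the y axis of nozzle and the y axis of dock, either way round below 0.15 rad and angle between nozzle's own z axis and vertical below 0.12 rad and value of joint release below 0.002 m and linear speed of nozzle below 0.02 m/s); the robot touches nothing.
It fails at once if the lance is pushed or pulled with more than 35 N (contact force between any of nozzle, the arm, the fingers and lance above 35 N).
It fails at once if the dock is pushed or pulled with more than 35 N (contact force between any of nozzle, the arm, the fingers and dock above 35 N).
It fails at once if one of the other things on the bench is moved by more than 30 mm (distance of any of spare_nozzle, tin, hardener, tape, mixing_cup, spatula, paint_can from where it was at the start of the episode above 0.03 m).
It also fails if it takes over 67 s, if anything falls off the work surface, if the arm or the gripper's body presses on something with over 40 N, if the wrist force passes 120 N, or if a joint passes its speed limit or range.

## Working session

There is one attempt and no reset: what is moved stays moved. The work goes in short steps, Python scripts to look and compute and a tool call to move; the robot and the scene stay as the last step left them, time stands still between calls to the robot, and variables do not carry over. Pictures are saved under pics/ and viewed, about 8 in all and at most 12, crops included, and the job is handed in when it is done.

Besides the shell and the picture viewer there is one more tool, called after "Call:" as a command line: name --pt "numbers of a row" for each row, then --argument value for the rest. move_arm: Moves the arm, as the interface text tells. Its arguments: {"type":"object","properties":{"deltas":{"type":"array","items":{"type":"array","items":{"type":"number"}}},"claw":{"type":"number"},"squeeze":{"type":"number"}},"required":["deltas"]}

```bash
mkdir -p pics; cat > h.py <<'E'
import numpy as np, cv2
from station import arm
from scipy.spatial.transform import Rotation as R
def camT(name):
    c=arm.calibration(name)
    if "T" in c: return c,np.array(c["T"])
    s=arm.get_state(); T=np.eye(4); T[:3,3]=s["eef_pos"]; T[:3,:3]=R.from_euler('xyz',s["ee_rot"]).as_matrix()
    return c,T@np.array(c["mount"])
def ray(name,xy,cT=None):
    c,T=cT or camT(name); K=np.array(c["intrinsics"])
    d=np.array([(xy[0]-K[0,2])/K[0,0],(xy[1]-K[1,2])/K[1,1]]); u=d.copy()
    for _ in range(20): u=d/(1+c["k1"]*(u@u))
    v=T[:3,:3]@np.array([u[0],-u[1],-1]); return T[:3,3],v
def at_z(name,xy,z,cT=None):
    o,v=ray(name,xy,cT); return o+v*(z-o[2])/v[2]
def px(name,P,cT=None):
    c,T=cT or camT(name); K=np.array(c["intrinsics"])
    p=np.linalg.inv(T)@np.append(P,1); u=np.array([p[0],-p[1]])/-p[2]; u=u*(1+c["k1"]*(u@u))
    return K[:2,:2]@u+K[:2,2]
def tri(a,b):
    A=np.zeros((3,3));B=np.zeros(3)
    for o,v in (a,b):
        v=v/np.linalg.norm(v);M=np.eye(3)-np.outer(v,v);A+=M;B+=M@o
    return np.linalg.solve(A,B)
def save(img,f): cv2.imwrite('pics/'+f,img[:,:,::-1])
E
python3 - <<'E'
from h import *
print(arm.tcp_to_grasp, arm.get_state())
a=arm.grab_frame("scene"); b=arm.grab_frame("top")
save(a,'scene0.png'); save(b,'top0.png')
for cam in("scene","top"):
  print(cam,camT(cam)[1][:3,3].round(3))
  for t in("nozzle","lance","dock","spare_nozzle"):
    print(t,[(round(d["score"],2),np.round(d["xy"]).tolist()) for d in arm.spot_in(t,cam)])
  for t in("lance_mouth","dock_centre","release_face"):
    print(t,[(round(d["score"],2),np.round(d["xy"],1).tolist()) for d in arm.spot_point(t,cam)])
E
```

```text
0.1593 {'t': 0.0, 'q': array([-1.05888155e+00,  3.59403772e-01,  1.10468010e-02, -3.52642500e-04,
       -1.22410299e+00, -2.88099908e-01]), 'qd': array([ 3.87112104e-04,  4.02453484e-04, -5.97923184e-04, -9.19332602e-06,
       -6.01588288e-04,  1.14808277e-03]), 'joint_efforts': array([ 7.57156317e-05, -5.82728899e+01,  2.93047071e+01,  6.99722975e+00,
        7.13873509e-03, -1.38826963e-04]), 'eef_pos': array([ 0.14977168, -0.65797187,  0.40370582]), 'ee_rot': array([ 3.13990339e+00, -1.54895022e-04, -2.91789775e+00]), 'force': array([0.02374125, 0.44025315, 1.05531438]), 'moment': array([ 0.05901909, -0.01786491, -0.05811803]), 'width': 0.08794780722575528}
scene [ 1.393 -0.672  1.029]
nozzle [(0.79, [196.0, 215.0]), (0.79, [150.0, 230.0])]
lance [(0.78, [197.0, 249.0])]
dock [(0.79, [304.0, 190.0]), (0.6, [271.0, 166.0]), (0.15, [194.0, 218.0])]
spare_nozzle [(0.67, [308.0, 254.0])]
lance_mouth [(0.86, [195.8, 223.8])]
dock_centre [(0.95, [267.5, 152.4]), (0.93, [301.3, 178.1])]
release_face [(0.76, [201.6, 212.9]), (0.62, [160.3, 225.5])]
top [0.404 0.012 1.142]
nozzle [(0.94, [375.0, 235.0]), (0.76, [344.0, 196.0])]
lance [(0.8, [332.0, 200.0])]
dock [(0.75, [192.0, 203.0]), (0.72, [186.0, 273.0]), (0.27, [348.0, 194.0])]
spare_nozzle [(0.71, [254.0, 122.0]), (0.2, [102.0, 220.0])]
lance_mouth [(0.86, [344.6, 192.4])]
dock_centre [(0.82, [193.2, 200.8]), (0.64, [182.8, 272.2])]
release_face [(0.82, [363.2, 228.3])]
```

```bash
python3 - <<'E'
import cv2,numpy as np
a=cv2.imread('pics/scene0.png');b=cv2.imread('pics/top0.png')
a2=cv2.resize(a[130:290,110:350],(800,533),interpolation=cv2.INTER_CUBIC)
cv2.imwrite('pics/scene_c.png',a2)
cv2.imwrite('pics/top_c.png',cv2.resize(b[90:320,80:420],(800,541),interpolation=cv2.INTER_CUBIC))
E
```

```text
(no output)
```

View pics/scene_c.png

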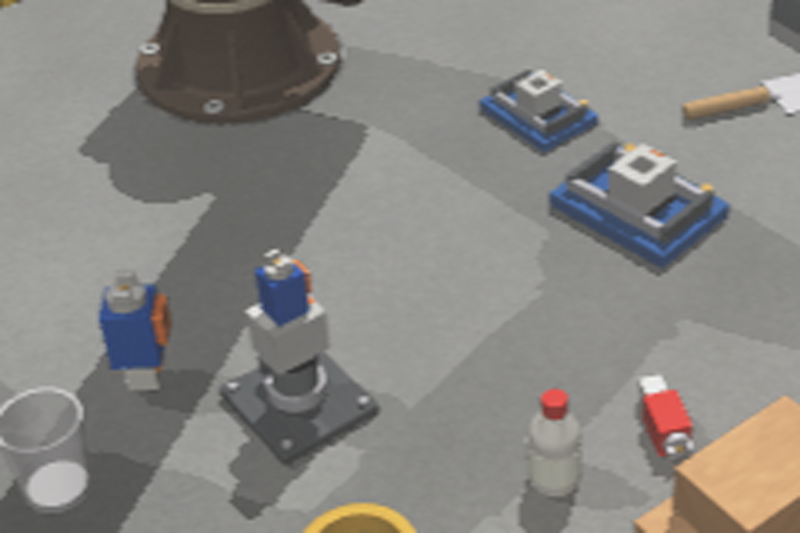

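View pics/top_c.png

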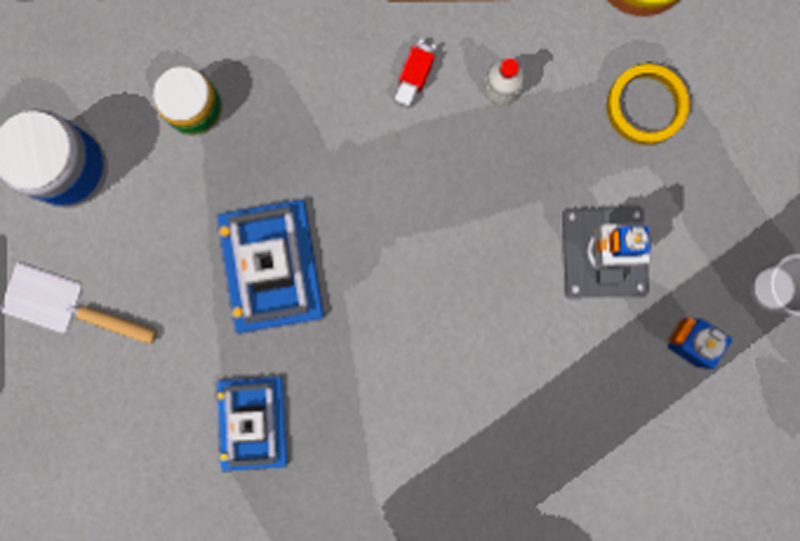

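Meant nozzle: the blue one in the lance (scene 196,215; top 344,196). The free-standing blue one (scene 150,230) is bigger, so it's the look-alike. Meant dock: the larger one (scene 304,190; top 192,203), not the one at scene 271,166. Both show clearly in these crops. Next I triangulate.

```bash
python3 - <<'E'
from h import *
t=tri(ray("top",[344.6,192.4]),ray("scene",[195.8,223.8])); print("lance mouth",t)
print(at_z("top",[344.6,192.4],.115),at_z("scene",[195.8,223.8],.115))
print("dock c",tri(ray("top",[193.2,200.8]),ray("scene",[301.3,178.1])),at_z("top",[193.2,200.8],.062),at_z("scene",[301.3,178.1],.062))
f=lambda x,y:[80+x*340/800,90+y*230/541]
g=lambda x,y:[110+x*.3,130+y*.3]
# dock base top corners z=.018
for c in [(218,215),(308,200),(326,318),(238,332)]: print("dockcorner",at_z("top",f(*c),.015)[:2].round(4))
for c in [(563,208),(643,205),(649,296),(565,297)]: print("lance plate",at_z("top",f(*c),.01)[:2].round(4))
print(px("top",[.55,.35,.0]),px("top",[.55,-.25,.0]))
print("TCP calib",R.from_euler('xyz',[np.pi,0,-2.9179]).as_matrix().round(3))
print(np.array(arm.calibration("wrist")["mount"]).round(3))
E
```

```text
lance mouth [ 0.50340221 -0.23413348  0.1109764 ]
[ 0.50420206 -0.23127069  0.115     ] [ 0.50577845 -0.23773052  0.115     ]
dock c [0.49212208 0.17547084 0.06518519] [0.49305503 0.17690542 0.062     ] [0.48867086 0.17717792 0.062     ]
dockcorner [0.5546 0.244 ]
dockcorner [0.5713 0.1323]
dockcorner [0.4254 0.1113]
dockcorner [0.41   0.2191]
lance plate [ 0.5567 -0.1835]
lance plate [ 0.5588 -0.2834]
lance plate [ 0.4456 -0.2862]
lance plate [ 0.4463 -0.1823]
[138.02713315 184.22156568] [341.26797064 180.77559096]
TCP calib [[-0.975 -0.222 -0.   ]
 [-0.222  0.975  0.   ]
 [ 0.     0.    -1.   ]]
[[ 0.002  0.955  0.297  0.08 ]
 [ 1.    -0.002 -0.001 -0.   ]
 [-0.     0.297 -0.955  0.021]
 [ 0.     0.     0.     1.   ]]
```

Call:
move_arm --pt "23.5 28.3 1 0 0 -0.8" --pt "23.5 28.3 1 0 0 -0.8" --pt "23.5 28.3 1 0 0 -0.8" --pt "23.5 28.3 1 0 0 -0.8" --pt "23.5 28.3 1 0 0 -0.8" --claw 0

```text
t: 1.22
eef_pos: [0.268, -0.5153, 0.4098]
ee_rot: [-3.141, 0.0, -2.989]
force: [0.9, 0.1, 0.8]
width: 0.0877
```

Call:
move_arm --pt "23.5 28.3 1 0 0 -0.8" --pt "23.5 28.3 1 0 0 -0.8" --pt "23.5 28.3 1 0 0 -0.8" --pt "23.5 28.3 1 0 0 -0.8" --pt "23.5 28.3 1 0 0 -0.8"

```text
t: 1.63
eef_pos: [0.3855, -0.3736, 0.4151]
ee_rot: [-3.141, 0.001, -3.058]
force: [0.5, -0.6, -0.5]
width: 0.0878
```

Call:
move_arm --pt "23.5 28.3 1 0 0 -0.8" --pt "23.5 28.3 1 0 0 -0.8" --pt "23.5 28.3 1 0 0 -0.8" --pt "23.5 28.3 1 0 0 -0.8" --pt "23.5 28.3 1 0 0 -0.8"

```text
t: 2.05
eef_pos: [0.5031, -0.232, 0.4201]
ee_rot: [-3.141, 0.001, -3.128]
force: [0.7, -0.5, -1.1]
width: 0.0874
```

```bash
python3 - <<'E'
from h import *
s=arm.get_state(); print(s["t"],s["eef_pos"],s["ee_rot"],s["force"])
cT=camT("wrist")
a=arm.grab_frame("wrist"); save(a,'w1.png')
for t in("nozzle","lance"):
    print(t,[(round(d["score"],2),np.round(d["xy"]).tolist()) for d in arm.spot_in(t,"wrist")])
for t,z in(("lance_mouth",.115),("release_face",.143),("nozzle",.115),("lance",0)):
    print(t,[(round(d["score"],2),np.round(d["xy"],1).tolist(),at_z("wrist",d["xy"],z,cT).round(4)) for d in arm.spot_point(t,"wrist")])
E
```

```text
2.05 [ 0.50308502 -0.23195175  0.42010712] [-3.14147701e+00  7.91193049e-04 -3.12768827e+00] [ 0.68053978 -0.47757668 -1.08181835]
nozzle [(0.78, [252.0, 186.0]), (0.74, [154.0, 43.0])]
lance [(0.8, [254.0, 140.0]), (0.3, [278.0, 189.0])]
lance_mouth []
release_face [(0.9, [177.5, 61.9], array([ 0.4108, -0.2884,  0.143 ])), (0.67, [278.3, 183.9], array([ 0.5014, -0.2128,  0.143 ]))]
nozzle [(0.71, [248.5, 176.7], array([ 0.5038, -0.2367,  0.115 ])), (0.56, [162.8, 44.9], array([ 0.3965, -0.3057,  0.115 ]))]
lance [(0.76, [252.7, 151.1], array([ 0.5047, -0.2335,  0.    ]))]
```

View pics/w1.png

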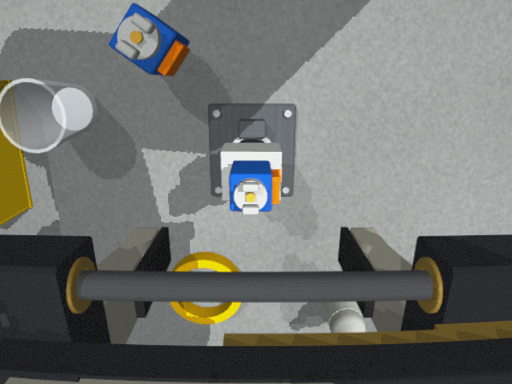

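The picture shows the small nozzle in the lance at about (250,186), with its button on the right (+y) at (276,186). The big look-alike is at (148,40), and the jaws straddle the nozzle well. I'll check the nozzle's y from its edges.

```bash
python3 - <<'E'
from h import *
cT=camT("wrist"); im=cv2.imread('pics/w1.png')
b,g,r=[im[:,:,i].astype(int) for i in range(3)]
sub=np.zeros(b.shape,bool); sub[140:225,215:300]=1
bl=(b>r+50)&sub; og=(r>b+80)&sub&(np.arange(512)[None]>262)
for n,m in(("blue",bl),("orange",og)):
    y,x=np.where(m); print(n,x.min(),x.max(),y.min(),y.max(),cv2.minAreaRect(np.c_[x,y].astype(np.int32)))
for y in (170,180,190,200): 
    xs=np.where(bl[y])[0]; xo=np.where(og[y])[0]; print(y,xs.min(),xs.max(),xo[[0,-1]] if len(xo) else None)
y,x=np.where(bl)
for z in(.115,.161): print(z,at_z("wrist",[x.min(),195],z,cT)[:2], at_z("wrist",[248,y.max()],z,cT)[:2],at_z("wrist",[248,y.min()],z,cT)[:2])
xs=np.where(og)[1]; print("button face y",at_z("wrist",[xs.max()+.5,188],.155,cT))
# cap disc centre approx z=.176
print("cap",at_z("wrist",[250.5,196],.176,cT))
E
```

```text
blue 229 271 161 210 ((250.0, 185.5), (49.0, 42.0), 90.0)
orange 272 281 169 203 ((276.5, 186.0), (34.0, 9.0), 90.0)
170 231 270 [272 280]
180 229 271 [273 281]
190 230 271 [272 279]
200 230 271 [272 278]
0.115 [ 0.51911016 -0.25608229] [ 0.53304775 -0.23915899] [ 0.48808918 -0.23960839]
0.161 [ 0.50329913 -0.25272882] [ 0.51497793 -0.23854818] [ 0.47730554 -0.23892475]
button face y [ 0.49917602 -0.21355089  0.155     ]
cap [ 0.49864465 -0.23671723  0.176     ]
```

Call:
move_arm --pt "-0.3 -0.3 -12 0 0 0" --pt "-0.3 -0.3 -12 0 0 0" --pt "-0.3 -0.3 -12 0 0 0" --pt "-0.3 -0.3 -12 0 0 0" --pt "-0.3 -0.3 -12 0 0 0"

```text
t: 2.82
eef_pos: [0.4999, -0.2363, 0.3593]
ee_rot: [-3.142, 0.0, -3.129]
force: [-0.0, -0.4, -0.7]
width: 0.0877
```

Call:
move_arm --pt "0 -0.3 -12 0 0 0" --pt "0 -0.3 -12 0 0 0" --pt "0 -0.3 -12 0 0 0" --pt "0 -0.3 -12 0 0 0" --pt "0 -0.3 -10 0 0 0"

```text
t: 3.23
eef_pos: [0.4999, -0.2377, 0.301]
ee_rot: [3.142, -0.0, -3.129]
force: [0.2, 0.9, 0.0]
width: 0.088
```

Call:
move_arm --pt "0 0 0 0 0 0" --pt "0 0 0 0 0 0" --pt "0 0 0 0 0 0" --pt "0 0 0 0 0 0" --pt "0 0 0 0 0 0" --claw 160 --squeeze 15

```text
t: 3.65
eef_pos: [0.501, -0.2367, 0.3025]
ee_rot: [-3.141, 0.001, -3.127]
force: [-0.5, 1.0, 0.1]
width: 0.06
```

Call:
move_arm --pt "0 0 0 0 0 0" --pt "0 0 0 0 0 0" --pt "0 0 0 0 0 0" --pt "0 0 0 0 0 0" --pt "0 0 0 0 0 0" --claw 255 --squeeze 20

```text
t: 4.07
eef_pos: [0.5009, -0.2362, 0.302]
ee_rot: [3.141, 0.001, -3.127]
force: [-0.5, 4.2, 4.7]
width: 0.0333
```

Width is 33.3 mm, so the button is in. I'll relieve the side force and pull up.

Call:
move_arm --pt "0 0.5 0 0 0 0" --pt "0 0.5 0 0 0 0" --pt "0 0 1 0 0 0" --pt "0 0 1 0 0 0" --pt "0 0 1 0 0 0" --squeeze 25

```text
t: 4.48
eef_pos: [0.5005, -0.2356, 0.3041]
ee_rot: [3.141, -0.001, -3.127]
force: [0.1, 1.6, -2.5]
width: 0.0328
```

Call:
move_arm --pt "0 0 2 0 0 0" --pt "0 0 3 0 0 0" --pt "0 0 4 0 0 0" --pt "0 0 5 0 0 0" --pt "0 0 5 0 0 0"

```text
t: 4.9
eef_pos: [0.5007, -0.2356, 0.3241]
ee_rot: [3.142, -0.0, -3.127]
force: [-0.3, 2.3, -2.1]
width: 0.0331
```

Call:
move_arm --pt "0 0 5 0 0 0" --pt "0 0 6 0 0 0" --pt "0 0 8 0 0 0" --pt "0 0 10 0 0 0" --pt "0 0 10 0 0 0"

```text
t: 5.32
eef_pos: [0.5008, -0.2358, 0.364]
ee_rot: [-3.141, 0.0, -3.127]
force: [0.7, -0.1, -0.9]
width: 0.0327
```

Call:
move_arm --pt "-0.7 27.5 1 0 0 0.5" --pt "-0.7 27.5 1 0 0 0.5" --pt "-0.7 27.5 1 0 0 0.5" --pt "-0.7 27.5 1 0 0 0.5" --pt "-0.7 27.5 1 0 0 0.5"

```text
t: 5.73
eef_pos: [0.4972, -0.0971, 0.3689]
ee_rot: [-3.141, 0.001, -3.084]
force: [0.5, 1.0, -0.8]
width: 0.033
```

Call:
move_arm --pt "-0.7 27.5 1 0 0 0.5" --pt "-0.7 27.5 1 0 0 0.5" --pt "-0.7 27.5 1 0 0 0.5" --pt "-0.7 27.5 1 0 0 0.5" --pt "-0.7 27.5 1 0 0 0.5"

```text
t: 6.15
eef_pos: [0.4936, 0.0406, 0.3739]
ee_rot: [3.141, 0.001, -3.039]
force: [0.3, -0.5, -0.7]
width: 0.0328
```

Call:
move_arm --pt "-0.7 27.5 0 0 0 0.5" --pt "-0.7 27.5 0 0 0 0.5" --pt "-0.7 27.5 0 0 0 0.5" --pt "-0.7 27.5 0 0 0 0.5" --pt "-0.7 27.5 0 0 0 0.5"

```text
t: 6.57
eef_pos: [0.4901, 0.1782, 0.3739]
ee_rot: [3.141, 0.001, -2.996]
force: [1.0, -0.1, -0.8]
width: 0.033
```

```bash
python3 - <<'E'
from h import *
s=arm.get_state(); print(s["t"],s["eef_pos"],s["ee_rot"],s["force"],s["width"])
cT=camT("wrist")
a=arm.grab_frame("wrist"); save(a,'w2.png')
for t,z in(("dock_centre",.062),("dock",0),("plug_end",.155),("nozzle",.18)):
    print(t,[(round(d["score"],2),np.round(d["xy"],1).tolist(),at_z("wrist",d["xy"],z,cT).round(4)) for d in arm.spot_point(t,"wrist")])
E
```

```text
6.5667 [0.4901239  0.17819699 0.37387392] [ 3.14116315e+00  1.23568791e-03 -2.99566316e+00] [ 0.98684347 -0.06079545 -0.81994157] 0.03299958810838313
dock_centre [(0.95, [258.0, 173.9], array([0.4897, 0.1818, 0.062 ]))]
dock [(0.94, [252.8, 161.0], array([0.4932, 0.1775, 0.    ]))]
plug_end [(0.59, [253.1, 222.2], array([0.4962, 0.1786, 0.155 ]))]
nozzle []
```

View pics/w2.png

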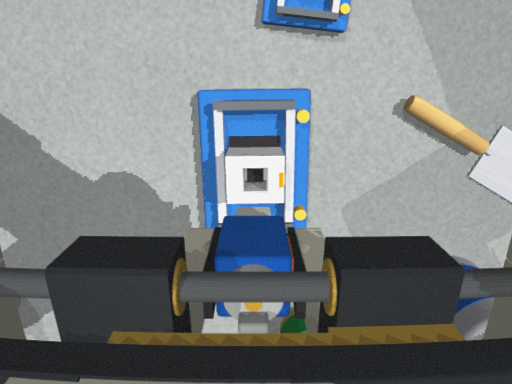

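The hole shows at about (255,179), with the orange mark at its right (281,180). The dock is aligned with the image to under a degree. Now the hole centre and the held nozzle's x in the grip.

```bash
python3 - <<'E'
from h import *
cT=camT("wrist"); im=cv2.imread('pics/w2.png'); g=cv2.cvtColor(im,cv2.COLOR_BGR2GRAY)
sub=np.zeros(g.shape,np.uint8); sub[135:215,220:292]=1
m=((g>190)*sub).astype(np.uint8)
n,l,st,c=cv2.connectedComponentsWithStats(m); i=1+st[1:,4].argmax(); print("face",st[i],c[i])
cn,h=cv2.findContours((l==i).astype(np.uint8),cv2.RETR_CCOMP,cv2.CHAIN_APPROX_NONE)
for k,q in enumerate(cn):
    if cv2.contourArea(q)>100: print(h[0][k][3],cv2.boundingRect(q),cv2.minAreaRect(q))
x,y,w,hh=st[i][:4]
yaw=-2.9957+np.pi
U=np.array([np.cos(yaw),np.sin(yaw)]);V=np.array([-np.sin(yaw),np.cos(yaw)])
for n,p in(("left",(x-.5,y+hh/2)),("right",(x+w-.5,y+hh/2)),("top",(x+w/2,y-.5)),("bot",(x+w/2,y+hh-.5))):
    P=at_z("wrist",p,.062,cT)[:2]; print(n,P,"along tool-x,y from TCP (mm):",((P-[.4901,.1782])@np.c_[U,V]*1000).round(1))
for z,nm in((.187,"shoulder"),(.161,"plug end")):
    print(nm,px("wrist",[.4901,.1782,z],cT), "-x face",px("wrist",[.4901-.015*np.cos(yaw),.1782-.015*np.sin(yaw),z],cT))
big=cv2.resize(im[130:270,190:320],(650,700),interpolation=cv2.INTER_CUBIC)[:600]; cv2.imwrite('pics/w2c.png',big)
E
```

```text
face [ 225  156   60   48 2201] [254.11721945 179.0945025 ]
-1 (225, 156, 60, 48) ((254.5, 179.5), (47.0, 59.0), 90.0)
0 (242, 167, 27, 25) ((255.0, 179.0), (24.0, 26.0), 90.0)
left [0.49929863 0.15155468] along tool-x,y from TCP (mm): [  5.2 -27.7]
right [0.49143884 0.20444875] along tool-x,y from TCP (mm): [ 5.1 25.8]
top [0.47328803 0.17515171] along tool-x,y from TCP (mm): [-17.1  -0.6]
bot [0.51736033 0.18173754] along tool-x,y from TCP (mm): [27.5 -0.5]
shoulder [256.61075784 236.60699842] -x face [256.72521028 210.53076641]
plug end [256.30545036 217.7824288 ] -x face [256.39752855 194.44396407]
```

View pics/w2c.png

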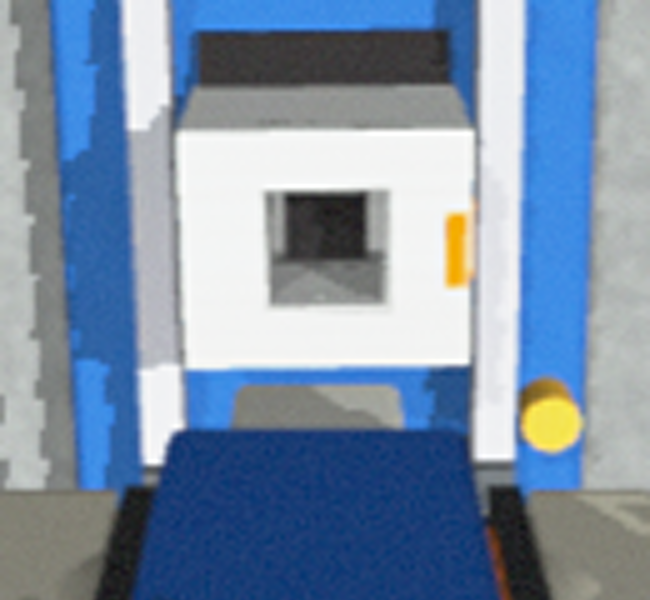

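Call:
move_arm --pt "0.4 0.2 -10 0 0 0" --pt "0.4 0.2 -10 0 0 0" --pt "0.4 0.2 -10 0 0 0" --pt "0.4 0.2 -10 0 0 0" --pt "0.4 0.1 -10 0 0 0"

```text
t: 7.23
eef_pos: [0.4922, 0.1772, 0.3212]
ee_rot: [-3.141, -0.001, -2.997]
force: [-0.0, 1.3, -0.8]
width: 0.0329
```

Call:
move_arm --pt "0 0 -10 0 0 0" --pt "0 0 -10 0 0 0" --pt "0 0 -9 0 0 0" --pt "0 0 -7 0 0 0" --pt "0 0 -5 0 0 0"

```text
t: 7.65
eef_pos: [0.4922, 0.1777, 0.2805]
ee_rot: [-3.141, -0.001, -2.996]
force: [-0.2, 0.3, -1.2]
width: 0.033
```

```bash
python3 - <<'E'
from h import *
s=arm.get_state(); print(s["t"],s["eef_pos"],s["ee_rot"],s["force"],s["width"])
a=arm.grab_frame("wrist"); save(a,'w3.png'); b=arm.grab_frame("scene"); save(b,'s3.png')
c=np.hstack([cv2.resize(a[110:260,190:320],(520,600),interpolation=cv2.INTER_CUBIC),np.zeros((600,4,3),np.uint8)])
save(c,'w3c.png')
E
```

```text
7.65 [0.49215856 0.17767267 0.28053527] [-3.14105160e+00 -8.80797665e-04 -2.99632843e+00] [-0.20254104  0.2986804  -1.17905757] 0.033011033813323126
```

View pics/w3c.png

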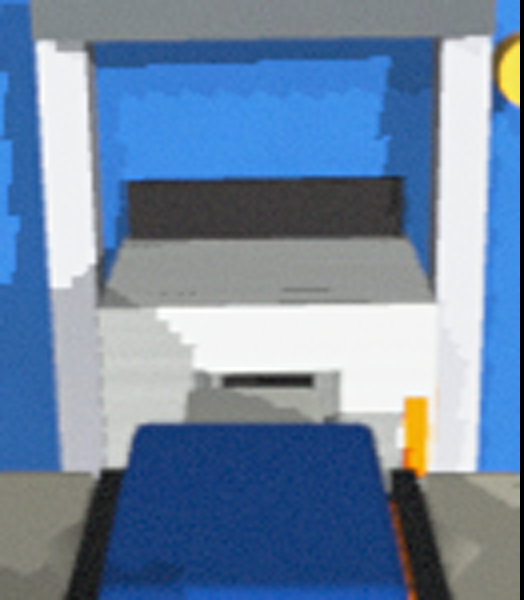

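```bash
python3 - <<'E'
from h import *
im=cv2.imread('pics/w3.png'); c=im[195:218,230:282]
cv2.imwrite('pics/w3d.png',cv2.resize(c,(780,345),interpolation=cv2.INTER_NEAREST))
cT=camT("wrist"); yaw=-2.9963+np.pi
U=np.array([np.cos(yaw),np.sin(yaw),0]);V=np.array([-np.sin(yaw),np.cos(yaw),0]); T=np.array([.4922,.1777,0])
zp=.2805-.2125
for n,z in(("plug end",zp),("hole",.062)):
    print(n,z,[px("wrist",T+U*a/1000+V*b/1000+[0,0,z],cT).round(1).tolist() for a,b in((0,0),(-10,0),(-10,10),(-10.7,-10.7))])
E
```

```text
plug end 0.06800000000000003 [[254.3, 218.0], [254.4, 202.6], [271.0, 202.6], [236.6, 201.5]]
hole 0.062 [[254.3, 214.3], [254.4, 199.3], [270.5, 199.3], [237.0, 198.2]]
```

View pics/w3d.png

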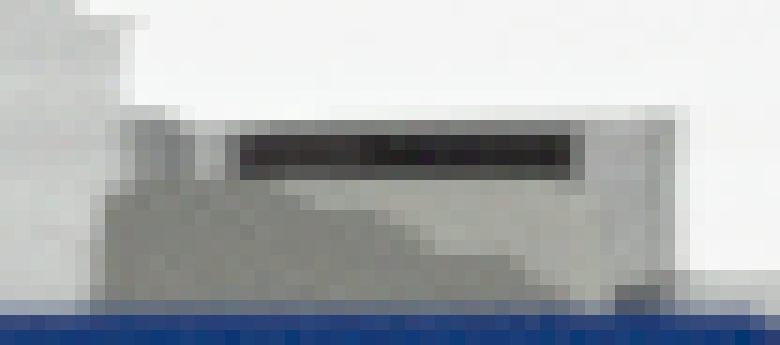

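Call:
move_arm --pt "0.5 0.8 0 0 0 0" --pt "0 0.8 0 0 0 0" --pt "0 0.6 -1 0 0 0" --pt "0 0 -1 0 0 0" --pt "0 0 -1 0 0 0"

```text
t: 8.17
eef_pos: [0.4928, 0.1801, 0.2789]
ee_rot: [3.141, 0.001, -2.996]
force: [0.8, -0.7, -0.9]
width: 0.0328
```

Call:
move_arm --pt "0 0 -1 0 0 0" --pt "0 0 -1 0 0 0" --pt "0 0 -1 0 0 0" --pt "0 0 0 0 0 0" --pt "0 0 0 0 0 0"

```text
t: 8.58
eef_pos: [0.4928, 0.1799, 0.2756]
ee_rot: [-3.141, -0.0, -2.996]
force: [-0.3, 0.5, -1.5]
width: 0.0329
```

```bash
python3 - <<'E'
from h import *
s=arm.get_state(); print(s["t"],s["eef_pos"],s["ee_rot"],s["force"],s["width"])
a=arm.grab_frame("wrist"); save(a,'w4.png')
c=np.vstack([cv2.resize(a[195:218,230:282],(780,345),interpolation=cv2.INTER_NEAREST)])
save(c,'w4d.png')
E
```

```text
8.5833 [0.49277288 0.17993027 0.27557936] [-3.14147281e+00 -1.77112317e-04 -2.99636106e+00] [-0.34878952  0.4523292  -1.49341037] 0.0329437895528149
```

View pics/w4d.png

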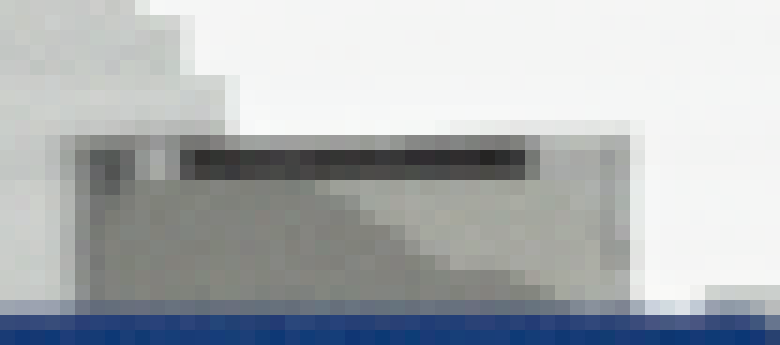

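The plug now sits centred over the hole in both axes, within about 0.3 mm. I'll lower it and watch the force.

Call:
move_arm --pt "0 0.2 -0.6 0 0 0" --pt "0 0 -0.6 0 0 0" --pt "0 0 -0.6 0 0 0" --pt "0 0 -0.6 0 0 0" --pt "0 0 -0.6 0 0 0"

```text
t: 9.05
eef_pos: [0.4928, 0.1802, 0.2726]
ee_rot: [-3.142, 0.0, -2.996]
force: [-0.3, 0.3, -0.6]
width: 0.0326
```

```bash
python3 -c "
from h import *
s=arm.get_state(); print(s['t'],s['eef_pos'],s['force'],s['moment'],s['width'])"
```

```text
9.05 [0.49279048 0.18016223 0.27260718] [-0.32612962  0.28582489 -0.6410803 ] [-0.03321002 -0.01054859  0.03524156] 0.03260730057918204
```

Call:
move_arm --pt "0 0 -0.5 0 0 0" --pt "0 0 -0.5 0 0 0" --pt "0 0 -0.5 0 0 0" --pt "0 0 -0.5 0 0 0" --pt "0 0 0 0 0 0"

```text
t: 9.47
eef_pos: [0.4928, 0.1801, 0.2705]
ee_rot: [-3.141, -0.0, -2.996]
force: [-0.5, 0.0, -0.2]
width: 0.0328
```

Call:
move_arm --pt "0 0 -0.6 0 0 0" --pt "0 0 -0.6 0 0 0" --pt "0 0 -0.6 0 0 0" --pt "0 0 -0.6 0 0 0" --pt "0 0 0 0 0 0"

```text
t: 9.88
eef_pos: [0.4927, 0.1801, 0.2681]
ee_rot: [-3.142, -0.0, -2.996]
force: [-0.1, -0.4, -0.9]
width: 0.0329
```

No contact force 6 mm below the rim, so the plug is in the hole. Carrying on.

Call:
move_arm --pt "0 0 -1.5 0 0 0" --pt "0 0 -1.5 0 0 0" --pt "0 0 -1.5 0 0 0" --pt "0 0 -1.5 0 0 0" --pt "0 0 0 0 0 0"

```text
t: 10.3
eef_pos: [0.4927, 0.1801, 0.2618]
ee_rot: [-3.141, -0.001, -2.996]
force: [-0.7, 0.3, -1.8]
width: 0.0331
```

Call:
move_arm --pt "0 0 -1.5 0 0 0" --pt "0 0 -1.5 0 0 0" --pt "0 0 -1.5 0 0 0" --pt "0 0 -1.5 0 0 0" --pt "0 0 0 0 0 0"

```text
t: 10.72
eef_pos: [0.4927, 0.1801, 0.2559]
ee_rot: [-3.141, -0.0, -2.996]
force: [0.5, -0.5, -0.9]
width: 0.0329
```

Call:
move_arm --pt "0 0 -0.9 0 0 0" --pt "0 0 -0.9 0 0 0" --pt "0 0 -0.9 0 0 0" --pt "0 0 -0.9 0 0 0" --pt "0 0 0 0 0 0"

```text
t: 11.13
eef_pos: [0.4928, 0.1802, 0.2527]
ee_rot: [-3.142, 0.0, -2.996]
force: [-0.5, -1.1, 1.1]
width: 0.033
```

Call:
move_arm --pt "0 0 -0.5 0 0 0" --pt "0 0 -0.5 0 0 0" --pt "0 0 -0.5 0 0 0" --pt "0 0 -0.5 0 0 0" --pt "0 0 0 0 0 0"

```text
t: 11.55
eef_pos: [0.4928, 0.1802, 0.2507]
ee_rot: [3.142, 0.0, -2.996]
force: [-1.1, -0.8, 2.4]
width: 0.0331
```

Call:
move_arm --pt "0 0 -0.5 0 0 0" --pt "0 0 -0.5 0 0 0" --pt "0 0 -0.4 0 0 0" --pt "0 0 0 0 0 0" --pt "0 0 0 0 0 0"

```text
t: 11.97
eef_pos: [0.4928, 0.1802, 0.2493]
ee_rot: [3.142, 0.0, -2.996]
force: [0.3, -0.3, 1.6]
width: 0.0333
```

Call:
move_arm --pt "0 0 -0.3 0 0 0" --pt "0 0 -0.3 0 0 0" --pt "0 0 0 0 0 0" --pt "0 0 0 0 0 0" --pt "0 0 0 0 0 0"

```text
t: 12.38
eef_pos: [0.4928, 0.1802, 0.2487]
ee_rot: [3.142, 0.0, -2.996]
force: [0.1, 0.7, 3.2]
width: 0.0332
```

Call:
move_arm --pt "0 0 -0.4 0 0 0" --pt "0 0 -0.4 0 0 0" --pt "0 0 0 0 0 0" --pt "0 0 0 0 0 0" --pt "0 0 0 0 0 0"

```text
t: 12.8
eef_pos: [0.4929, 0.1802, 0.2482]
ee_rot: [3.142, 0.0, -2.996]
force: [-2.0, -0.3, 7.1]
width: 0.033
```

Call:
move_arm --pt "0 0 -0.3 0 0 0" --pt "0 0 -0.3 0 0 0" --pt "0 0 0 0 0 0" --pt "0 0 0 0 0 0" --pt "0 0 0 0 0 0"

```text
t: 13.22
eef_pos: [0.4929, 0.1802, 0.2479]
ee_rot: [3.141, 0.001, -2.996]
force: [-2.3, -1.5, 9.0]
width: 0.033
```

Pressing at 9 N, so it is home. Next I ease the grip below the button spring's force while holding down, and follow it in +y.

Call:
move_arm --pt "0 0 -0.2 0 0 0" --pt "-0.1 0.4 0 0 0 0" --pt "-0.1 0.4 0 0 0 0" --pt "0 0.4 0 0 0 0" --pt "0 0 0 0 0 0" --squeeze 5

```text
t: 13.63
eef_pos: [0.4929, 0.1815, 0.2476]
ee_rot: [3.141, 0.001, -2.996]
force: [-0.3, -0.9, 7.2]
width: 0.0374
```

Width is 37.4 mm, so the button is out while still held down. Open, rise and check.

Call:
move_arm --pt "0 0.5 0 0 0 0" --pt "0 0 0 0 0 0" --pt "0 0 0 0 0 0" --pt "0 0 0 0 0 0" --pt "0 0 0 0 0 0" --claw 0

```text
t: 14.05
eef_pos: [0.4925, 0.1818, 0.2468]
ee_rot: [-3.141, -0.0, -2.996]
force: [0.7, -0.4, -1.3]
width: 0.065
```

Call:
move_arm --pt "0 0 4 0 0 0" --pt "0 0 10 0 0 0" --pt "0 0 20 0 0 0" --pt "0 0 30 0 0 0" --pt "0 0 30 0 0 0"

```text
t: 14.47
eef_pos: [0.4923, 0.1816, 0.3425]
ee_rot: [-3.141, -0.001, -2.996]
force: [0.6, -0.1, -0.4]
width: 0.0871
```

Call:
move_arm --pt "0 0 30 0 0 0" --pt "0 0 20 0 0 0" --pt "0 0 10 0 0 0" --pt "0 0 0 0 0 0" --pt "0 0 0 0 0 0"

```text
t: 14.88
eef_pos: [0.4923, 0.1817, 0.4012]
ee_rot: [3.141, 0.0, -2.997]
force: [0.7, 0.7, -0.7]
width: 0.0877
```

```bash
python3 - <<'E'
from h import *
s=arm.get_state(); print(s["t"],s["eef_pos"],s["force"],s["width"])
b=arm.grab_frame("scene"); save(b,'s5.png'); a=arm.grab_frame("wrist"); save(a,'w5.png')
print(np.round(px("scene",[.4946,.1798,.062])))
c=cv2.resize(b[130:230,260:350],(500,556),interpolation=cv2.INTER_CUBIC)
d=cv2.resize(a[100:240,200:320],(300,350),interpolation=cv2.INTER_CUBIC)
d=np.vstack([d,np.zeros((206,300,3),np.uint8)]); save(np.hstack([c,d]),'fin.png')
E
```

```text
14.8833 [0.49228386 0.18168993 0.40119026] [ 0.72005047  0.73835081 -0.66199166] 0.08765330739748768
[303. 179.]
```

View pics/fin.png

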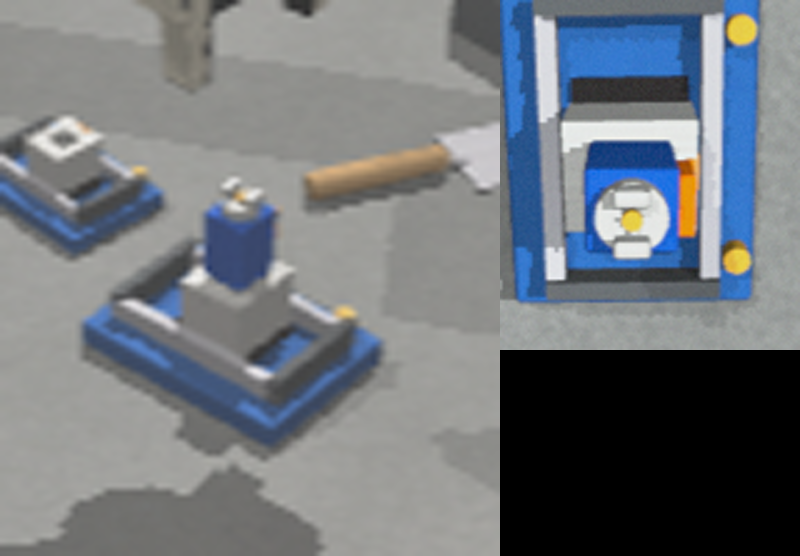

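The nozzle stands upright in the carriage with its button towards the orange mark. I'll test the clip by touching the cap with closed fingertips: contact near TCP z 0.301–0.303 means caught, about 0.3055 means popped up.

Call:
move_arm --pt "0.6 -0.4 -10 0 0 0" --pt "0.6 -0.4 -10 0 0 0" --pt "0.6 -0.4 -10 0 0 0" --pt "0.6 -0.4 -10 0 0 0" --pt "0.6 -0.4 -10 0 0 0" --claw 255 --squeeze 10

```text
t: 15.4
eef_pos: [0.4955, 0.1797, 0.3492]
ee_rot: [-3.141, -0.002, -2.996]
force: [0.6, 0.1, -0.8]
width: 0.0594
```

Call:
move_arm --pt "0 0 -8 0 0 0" --pt "0 0 -8 0 0 0" --pt "0 0 -8 0 0 0" --pt "0 0 -8 0 0 0" --pt "0 0 -6 0 0 0"

```text
t: 15.82
eef_pos: [0.4955, 0.1798, 0.3121]
ee_rot: [-3.141, -0.0, -2.996]
force: [-0.4, -0.6, 0.3]
width: 0.0266
```

Call:
move_arm --pt "0 0 -1 0 0 0" --pt "0 0 -1 0 0 0" --pt "0 0 -1 0 0 0" --pt "0 0 0 0 0 0" --pt "0 0 0 0 0 0"

```text
t: 16.23
eef_pos: [0.4957, 0.1799, 0.3104]
ee_rot: [3.141, 0.001, -2.996]
force: [0.8, 0.2, 0.3]
width: 0.0008
```

Call:
move_arm --pt "0 0 -1 0 0 0" --pt "0 0 -1 0 0 0" --pt "0 0 -1 0 0 0" --pt "0 0 -1 0 0 0" --pt "0 0 0 0 0 0"

```text
t: 16.65
eef_pos: [0.4955, 0.1798, 0.3058]
ee_rot: [-3.141, -0.0, -2.996]
force: [0.8, -0.2, -0.5]
width: 0.0007
```

Call:
move_arm --pt "0 0 -0.6 0 0 0" --pt "0 0 -0.6 0 0 0" --pt "0 0 -0.3 0 0 0" --pt "0 0 0 0 0 0" --pt "0 0 0 0 0 0"

```text
t: 17.07
eef_pos: [0.4956, 0.1799, 0.3045]
ee_rot: [3.142, -0.0, -2.996]
force: [-0.7, 0.5, -0.0]
width: 0.0004
```

Call:
move_arm --pt "0 0 -0.4 0 0 0" --pt "0 0 -0.4 0 0 0" --pt "0 0 -0.2 0 0 0" --pt "0 0 0 0 0 0" --pt "0 0 0 0 0 0"

```text
t: 17.48
eef_pos: [0.4956, 0.1799, 0.3035]
ee_rot: [-3.142, -0.0, -2.996]
force: [-0.7, 0.2, -0.6]
width: 0.0006
```

Call:
move_arm --pt "0 0 -0.4 0 0 0" --pt "0 0 -0.4 0 0 0" --pt "0 0 -0.2 0 0 0" --pt "0 0 0 0 0 0" --pt "0 0 0 0 0 0"

```text
t: 17.9
eef_pos: [0.4957, 0.1799, 0.3027]
ee_rot: [3.142, 0.0, -2.996]
force: [-0.0, 0.2, 2.3]
width: 0.0005
```

Call:
move_arm --pt "0 0 -0.4 0 0 0" --pt "0 0 -0.4 0 0 0" --pt "0 0 -0.2 0 0 0" --pt "0 0 0 0 0 0" --pt "0 0 0 0 0 0"

```text
t: 18.32
eef_pos: [0.4956, 0.1799, 0.3016]
ee_rot: [-3.142, 0.0, -2.996]
force: [0.1, -1.4, 2.3]
width: 0.0008
```

Call:
move_arm --pt "0 0 -0.4 0 0 0" --pt "0 0 -0.4 0 0 0" --pt "0 0 0 0 0 0" --pt "0 0 0 0 0 0" --pt "0 0 0 0 0 0"

```text
t: 18.73
eef_pos: [0.4957, 0.1799, 0.3009]
ee_rot: [3.141, 0.0, -2.996]
force: [0.4, 0.2, 4.8]
width: 0.0004
```

Contact came at about 0.303, so the cap stands at about 125 mm: held by the clip, with about 2 mm of play. If it had popped up, contact would have come at 0.3055. Retract and hand in.

Call:
move_arm --pt "0 0 0.5 0 0 0" --pt "0 0 1 0 0 0" --pt "0 0 3 0 0 0" --pt "0 0 10 0 0 0" --pt "0 0 20 0 0 0"

```text
t: 19.15
eef_pos: [0.4947, 0.1794, 0.3338]
ee_rot: [-3.14, -0.005, -2.997]
force: [0.3, 0.7, 0.4]
width: 0.0006
```

Call:
move_arm --pt "0 0 25 0 0 0" --pt "0 0 25 0 0 0" --pt "0 0 15 0 0 0" --pt "0 0 5 0 0 0" --pt "0 0 0 0 0 0"

```text
t: 19.57
eef_pos: [0.4956, 0.1799, 0.407]
ee_rot: [3.14, 0.002, -2.996]
force: [-0.6, -0.1, -0.2]
width: 0.0004
```

```bash
python3 - <<'E'
from h import *
b=arm.grab_frame("scene"); a=arm.grab_frame("wrist")
o=cv2.imread('pics/s5.png')[:,:,::-1]; d=np.abs(o.astype(int)-b).max(2)[165:215,290:320]; print("scene nozzle diff since before touch",(d>40).sum())
c=cv2.resize(b[150:220,270:345],(600,560),interpolation=cv2.INTER_CUBIC); save(c,'fin2.png')
print(arm.get_state()["eef_pos"],arm.get_state()["force"])
print(arm.job_done())
E
```

```text
scene nozzle diff since before touch 2
[0.49519468 0.17966062 0.4045967 ] [-0.56676115 -0.40607163 -0.23174777]
the job is handed in; nothing more can be done
None
```

The nozzle is in the dock's carriage with its button out and its clip apparently caught. I handed the job in at about 20 s; it reports no verdict.

**What I did**
- I gripped the nozzle over the button and the opposite face. The grip closed to 33.3 mm, so the button was in, and I pulled the nozzle straight up off the lance. The most force I read there was about 6 N.
- I found the carriage's hole with the wrist camera and corrected by about 2 mm in total. The plug went in with no rim contact, and I pressed it home at about 9 N.
- Still holding it down, I eased the grip to 5 N. The button sprang out (width 37.4 mm) before I let go.

**Last checks**
- **Height:** with the fingers closed, I first felt the cap at a height that puts the shoulder about 64 mm above the dock's origin. That fits a caught clip with its 2 mm of play, but it is near the 64.5 mm limit. An uncaught nozzle would have stood about 2.5 mm higher.
- **Pictures:** after release the nozzle stood upright with its button towards the orange mark. A comparison after the touch test showed no movement.
- **Disagreements:** none of the checks failed. Position readings were off by 1–2 mm while the arm was moving, so I aligned plug and hole from the pictures.

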